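# Add a slotted weight to the probe-arm balance

## Robot

A 6-joint arm with a two-finger parallel gripper is mounted at the origin on the work surface. World frame = base frame: x ahead of the robot, y to its left, z up, the work surface at z = 0. Lengths are in m, angles in rad, forces in N, time in s.
With the tool pointing down it reaches from about 0.25 to 0.775 m from the base axis. Payload 4 kg.
Tool frame: the origin (TCP) lies where the fingers leave the gripper's body, on its centre line; the fingertips stand 97 mm ahead of it and the grasp point (between the pads) lies 78 mm ahead of it; z points along the fingers, x is the direction in which the jaws open and shut, and the axes are right-handed (so a half turn about z gives the same grasp; the last joint's range is limited). The gripper opens to 94 mm and grips with 3 to 60 N. Pads are 16 mm wide; open, the fingers measure 119 mm over their backs; the gripper's body (75 mm by 177 mm) begins 78 mm behind the grasp point.
Start: joints at [-1.31, 0.087, 1.371, -0, 1.684, -0.103], TCP at [0.196, -0.514, 0.303] pointing down, gripper open.
Joint ranges: [-3.1, 3.1], [-0.76, 2.03], [0.27, 2.55], [-1.08, 4.22], [0.17, 2.65], [-2.57, 2.57]. Speed limits (rad/s): [2.79, 2.79, 3.14, 3.14, 3.14, 3.14].

## Interface

Orientations are given as [roll, pitch, yaw] about the fixed x, y, z axes, in that order (R = Rz(yaw) Ry(pitch) Rx(roll)).
In Python, from bench import * gives the robot as it stands.
- The arm moves only by the tool jog_arm, never from a script. Its argument "moves" is a list of rows, each a list of 7 numbers: the turn, a rotation vector about the world's x, y, z in rad, then the shift along the world's x, y, z in mm, then the finger opening in mm, from 0 to 94. In form: [[rx, ry, rz, tx, ty, tz, fingers], ...]. A call has 1 to 12 rows; each row shifts and turns the commanded pose from where the row before left it; what a row does not reach is not made up. A row lasts 1/8 s, in which the tool goes at most 62.5 mm and 10.7 degrees, less where a joint would pass 70% of its speed; a pose out of reach is approached as far as the arm can. A call is refused whole if a number of a shift passes 62.5 or a number of a turn 0.188, either way. A call with a gripper value outside its range is refused whole. The fingers move at their own pace and stop on an object; the grip force is fixed at half the most. Time passes only in rows, so rows that do not move let the fingers close. It gives the time, the measured TCP pose, the force and the opening at its end, in the units of the state.
- get_obs(): the state, without advancing time (a new reading comes with each control period).
- snapshot(name): name is "scene" or "top" or "wrist"; returns the picture (480x640x3 uint8, red, green, blue); there is no depth.
- get_calibration(name): a dict with "camera_matrix" (3x3 intrinsics, pixels), "k1" (the pictures are not rectified: a ray, as slopes to the right and down, at radius r is drawn at 1 + k1 r^2 times it, then the intrinsics apply), "R" (3x3) and "t" (3): a world point X has camera coordinates R X + t. Camera axes: x right, y down, z forward; pixel columns grow to the right and rows downward; lengths in m; the calibration is good to about 2 mm. A picture is of the moment at which its call begins: read the wrist's pose just before it. get_calibration takes no time and is no camera call; for the wrist camera it gives the pose at the moment of the call.
- close_job(): hands the job in, once; it reports no verdict.
Trained networks look in the newest picture that a camera, given by its name, has taken for a name from the list of things; names that differ only in an ending like _2 or _b are one class to them, and where a whole thing is asked for, a point or a joint stands for the part that bears it (a point fixed in the world has none). Each returns a list of dicts, best first, with "conf" (0 to 1); they miss things now and then, are a little off and sometimes report something else, mostly with a low value. They report only what shows in the picture. A call takes as long as a camera call.
- look_for(label, camera): "bbox" ([left, top, right, bottom] in pixels, round what is visible of it).
The state is a dict: "time": time; "joint_positions": joint angles; "qvel": joint speeds; "joint_torque": joint torques, N m; "tool_pos": TCP position; "ee_rot": TCP orientation; "wrist_force": force on the tool from outside, world axes, zero at the start; "wrist_torque": the same for the moment, N m; "width": finger opening in m.
Only numpy, scipy, OpenCV 4.12 (cv2) and the standard library are available. Lean on these libraries where they do the work, as an engineer would, in place of code of your own. Each camera call takes 0.05 s, during which the arm holds its last target.

## Task

One slotted weight already sits on the weight hanger of the probe-arm balance. Take the other slotted weight of the same size from the bench, slip it sideways onto the hanger's stem under the beam and rest it flat on top of the first, centred over it, with its slot facing the opposite way so that neither weight can slide off. The first weight stays on the hanger; let go when done.

Things in the scene. Friction and masses are not known exactly. Their poses are not given: they have to be found in the camera images.
- weight_center (a point): Centre (half-way up) of the loose weight to hang: steel disc, 60 mm diameter, 15 mm thick, flat on the bench, 0.2 to 0.31 kg. An 18 mm wide slot runs from the rim to 9 mm past the centre; +x points from the centre out through its mouth, z up. Grip it across the 60 mm along y, beside the slot. A smaller slotted disc (40 mm) and a plain 60 mm disc without slot lie near; the three swap places.
- weight_mouth (a point): Open mouth of that same loose weight's slot: the point on its rim 30 mm from its centre along +x, half-way up. Same axes.
- loaded_center (a point): Centre (half-way up) of the equal slotted weight (60 mm diameter, 15 mm thick, 18 mm slot) lying loose on the hanger's pan, the stem in its slot; its top is 65 mm above the bench. +x points from its centre out through its slot's mouth, which faces away from the pivot post to within about 25 degrees; z up.
- hanger (a point): Fixed hanger: point on the stem's axis at the top of its round 44 mm pan, 50 mm above the bench. The 8 mm stem rises 50 mm to a beam 12 mm wide, underside 100 mm and top 110 mm (nut 113 mm) above the bench, that runs along +x to a post (118 mm high, from 121 mm on). A weight enters sideways between first weight and beam (35 mm gap), slot leading, from the -x side. Rigid; z up.

How it is judged:
At the end, for the whole second after the job is handed in: Both 60 mm slotted weights lie flat (8 degrees) on the hanger and released, the loose one on top (centre 66 to 79 mm above the bench), centres within 15 mm of the stem axis, the upper slot mouth 15 mm or more behind the lower centre, away from the lower slot (60 degrees of opposite) (horizontal distance between each of weight_center, loaded_center and hanger below 0.015 m and height (world z) of weight_center between 0.066 and 0.079 m and angle between each of weight_center, loaded_center's own z axis and vertical below 0.15 rad and height (world z) of loaded_center between 0.052 and 0.063 m and x of weight_mouth in the frame of loaded_center below -0.015 m); the robot touches nothing.
It also fails if it takes over 35 s, if anything falls off the work surface, if the arm or the gripper's body presses on something with over 40 N, if the wrist force passes 120 N, or if a joint passes its speed limit or range.

## Working session

There is one attempt and no reset: what is moved stays moved. The work goes in short steps, Python scripts to look and compute and a tool call to move; the robot and the scene stay as the last step left them, time stands still between calls to the robot, and variables do not carry over. Pictures are saved under pics/ and viewed, and the job is handed in when it is done.

Besides the shell and the picture viewer there is one more tool, called after ">>>" as name(argument=value, ...), one argument or row to a line, values as JSON. jog_arm: Moves the arm, as the interface text tells. Its arguments: {"type":"object","properties":{"moves":{"type":"array","items":{"type":"array","items":{"type":"number"}}}},"required":["moves"]}

```bash
ls; mkdir -p pics; python3 - <<'E'
from bench import *
import cv2
o=get_obs();print(o)
for n in ["scene","top"]:
    im=snapshot(n);cv2.imwrite(f"pics/{n}0.png",im[:,:,::-1])
    for l in ["weight_center","loaded_center","hanger","weight_mouth"]:
        print(n,l,look_for(l,n))
    c=get_calibration(n);print(c)
E
```

```text
pics
{'time': 0.0, 'joint_positions': array([-1.31008867e+00,  8.79392358e-02,  1.37222587e+00, -1.94803717e-05,
        1.68359463e+00, -1.03110314e-01]), 'qvel': array([-4.53862934e-04, -6.62164323e-04, -5.72432309e-06, -2.63477013e-03,
        1.25983612e-03,  8.19071121e-04]), 'joint_torque': array([-6.25073335e-04, -3.40176666e+01, -3.02428901e+01,  7.18751061e-02,
        3.28796741e-02, -1.39007248e-04]), 'tool_pos': array([ 0.19561451, -0.51368303,  0.30152697]), 'ee_rot': array([-3.14138886e+00,  2.15756748e-03, -1.20698031e+00]), 'wrist_force': array([-0.13314989,  0.02090685,  0.16310492]), 'wrist_torque': array([ 0.00643391,  0.00492735, -0.0154063 ]), 'width': 0.09375875987769641}
scene weight_center [{'bbox': [176.5, 242.0, 212.9, 265.2], 'conf': 0.72}]
scene loaded_center [{'bbox': [395.6, 212.4, 417.5, 231.2], 'conf': 0.71}]
scene hanger [{'bbox': [391.0, 199.4, 532.4, 404.3], 'conf': 0.89}]
scene weight_mouth [{'bbox': [181.5, 238.4, 212.4, 261.9], 'conf': 0.8}]
{'camera_matrix': array([[478.13640752,   0.        , 316.87590363],
       [  0.        , 478.13640752, 2
[... 285 characters left out ...]
.38264303])}
top weight_center [{'bbox': [417.0, 272.1, 453.4, 304.1], 'conf': 0.77}]
top loaded_center [{'bbox': [164.3, 224.5, 204.3, 261.9], 'conf': 0.78}]
top hanger [{'bbox': [163.5, 11.1, 279.9, 256.7], 'conf': 0.77}]
top weight_mouth [{'bbox': [416.2, 268.8, 453.4, 305.8], 'conf': 0.74}]
{'camera_matrix': array([[545.38842595,   0.        , 310.54953367],
       [  0.        , 545.38842595, 241.83549252],
       [  0.        ,   0.        ,   1.        ]]), 'k1': -0.12641703215744296, 'R': array([[-0.0264021 , -0.99963413, -0.00587636],
       [-0.99817865,  0.02668172, -0.05410611],
       [ 0.05424311,  0.00443714, -0.9985179 ]]), 't': array([-0.05930585,  0.53828214,  0.90529096])}
```

View pics/scene0.png

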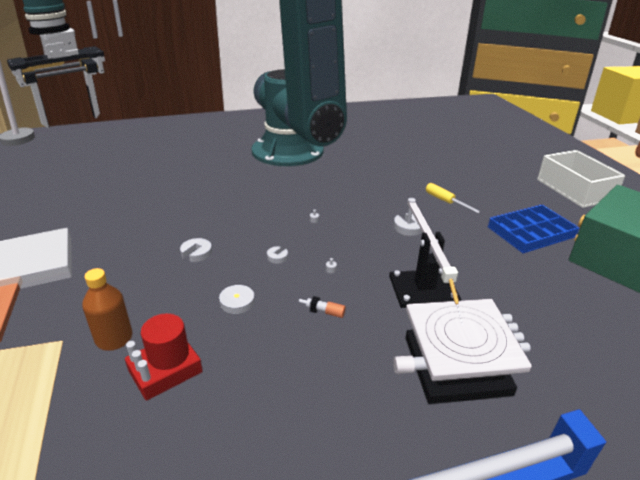

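View pics/top0.png

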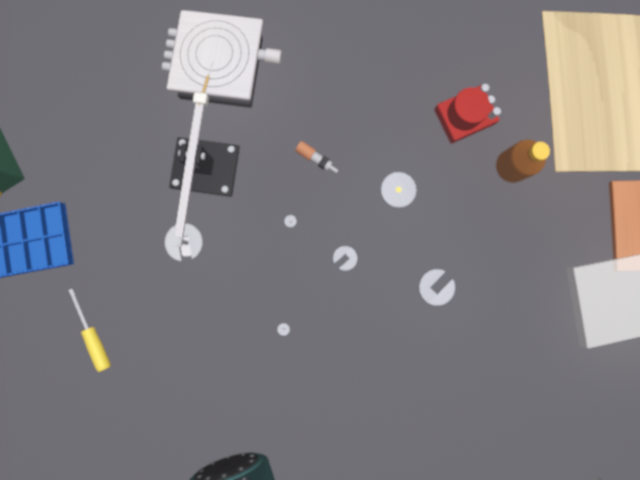

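```bash
python3 - <<'E'
import cv2
im=cv2.imread("pics/top0.png")
a=cv2.resize(im[180:330,130:330],None,fx=4,fy=4,interpolation=2)
b=cv2.resize(im[230:380,380:530],None,fx=4,fy=4,interpolation=2)
cv2.imwrite("pics/ta.png",a);cv2.imwrite("pics/tb.png",b)
E
```

```text
(no output)
```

View pics/ta.png

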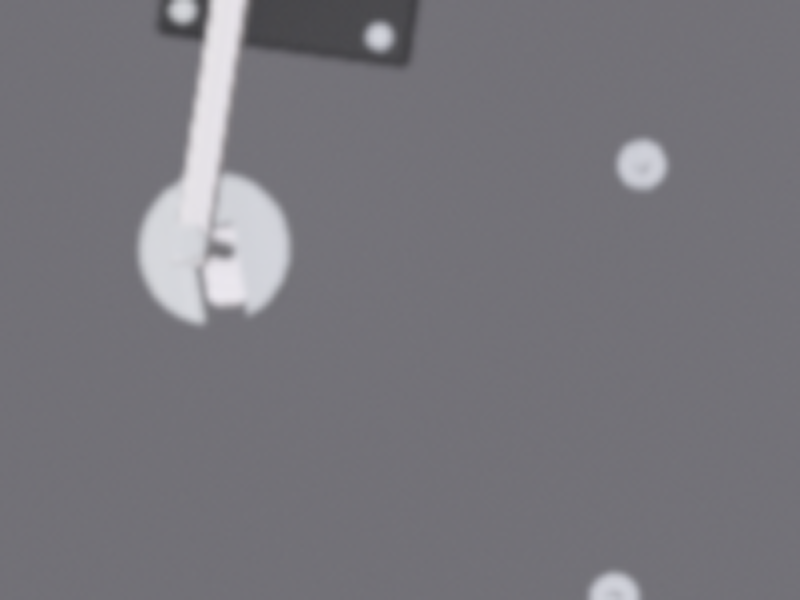

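View pics/tb.png

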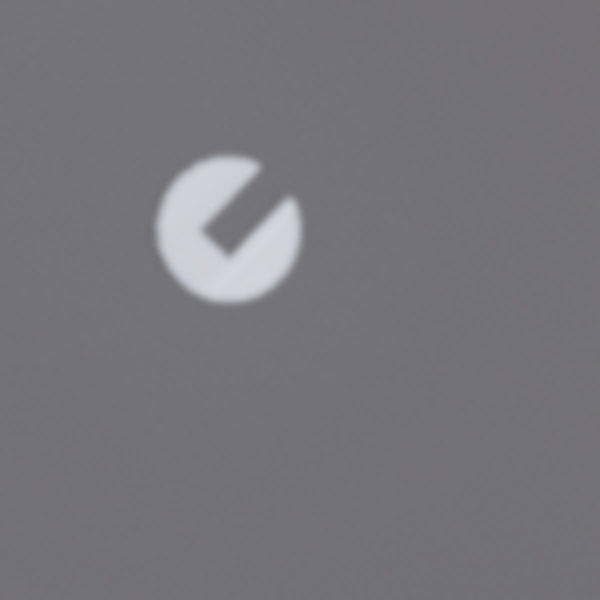

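```bash
cat > h.py <<'E'
import numpy as np,cv2
def unproj(c,uv,z):
    K=c["camera_matrix"];d=np.array([c["k1"],0,0,0,0.])
    p=cv2.undistortPoints(np.array(uv,float).reshape(-1,1,2),K,d).reshape(-1,2)
    r=np.c_[p,np.ones(len(p))]@c["R"]; C=-c["R"].T@c["t"]
    return C+r*((z-C[2])/r[:,2])[:,None]
def proj(c,X):
    r,_=cv2.Rodrigues(c["R"]);return cv2.projectPoints(np.array(X,float).reshape(-1,3),r,c["t"],c["camera_matrix"],np.array([c["k1"],0,0,0,0.]))[0].reshape(-1,2)
def deg(v): return np.degrees(np.arctan2(v[1],v[0]))
E
python3 - <<'E'
from bench import *
from h import *
c=get_calibration("top")
T=lambda p,o:np.array(p,float)/4+o
A=(130-.4,180-.4);B=(380-.4,230-.4)
im=cv2.imread("pics/top0.png",0)
# loose: fit circle on contour
for box,z in(((380,230,150,150),.015),):
    x,y,w,h=box;s=cv2.resize(im[y:y+h,x:x+w],None,fx=4,fy=4,interpolation=2)
    _,m=cv2.threshold(s,160,255,0);cs,_=cv2.findContours(m,0,1);k=max(cs,key=cv2.contourArea)
    pts=unproj(c,k.reshape(-1,2)/4-.375+[x,y],z)[:,:2]
    ce,r=cv2.minEnclosingCircle(pts.astype(np.float32)*1000);print("loose",ce,r)
    m2=pts.mean(0)*1000; print("slot dir",deg(np.array(ce)-cv2.moments((pts*1000).astype(np.float32))["m10"]*0-m2), deg(np.diff(unproj(c,[T((215,243),B),T((276,180),B)],z)[:,:2],axis=0)[0]))
L=unproj(c,[T((214,249),A),T((226,318),A)],.065);print("loaded",L,deg(L[1]-L[0]))
N=unproj(c,[T((192,247),A)],.113);print("nut",N)
b=unproj(c,[T((197,215),A),T((229,5),A)],.110);print("beam",b,deg(b[1]-b[0]))
b=unproj(c,[(190,185),(200,95)],.110);print("beam",b,deg(b[1]-b[0]))
E
```

```text
loose (454.5909118652344, -284.62908935546875) 30.82362937927246
slot dir -87.29124438006333 -46.37667623013355
loaded [[0.53921707 0.13091477 0.065     ]
 [0.5113832  0.12643577 0.065     ]] -170.85840141126357
nut [[0.53729559 0.12785253 0.113     ]]
beam [[0.54965321 0.12651215 0.11      ]
 [0.6300962  0.11329647 0.11      ]] -9.329572538654896
beam [[0.62349734 0.1084471  0.11      ]
 [0.76501086 0.09216361 0.11      ]] -6.5639684690888025
```

>>> jog_arm(
  moves=[
    [0, 0, -0.147, 32, 28.5, -6, 94],
    [0, 0, -0.147, 32, 28.5, -6, 94],
    [0, 0, -0.147, 32, 28.5, -6, 94],
    [0, 0, -0.147, 32, 28.5, -6, 94],
    [0, 0, -0.147, 32, 28.5, -6, 94],
    [0, 0, -0.147, 33, 29, -6, 94],
    [0, 0, -0.147, 33, 29, -6, 94],
    [0, 0, -0.147, 33, 29, -6, 94],
    [0, 0, 0, 0, 0, 0, 94],
    [0, 0, 0, 0, 0, 0, 94],
  ],
)

```text
time: 1.75
tool_pos: [0.4545, -0.2848, 0.2548]
ee_rot: [-3.142, -0.001, -2.382]
wrist_force: [0.0, 0.1, -0.1]
width: 0.0942
```

```bash
python3 - <<'E'
from bench import *
from h import *
o=get_obs();print(o["time"],o["tool_pos"],o["ee_rot"],o["joint_positions"])
c=get_calibration("wrist");im=snapshot("wrist");cv2.imwrite("pics/w1.png",im[:,:,::-1])
print(look_for("weight_center","wrist"),look_for("loaded_center","wrist"))
print(proj(c,[[.4546,-.2846,.015]]))
np.save("cw1.npy",c,allow_pickle=True)
E
```

```text
1.75 [ 0.45446777 -0.284778    0.25479867] [-3.14151352e+00 -8.06682456e-04 -2.38174929e+00] [-6.65108597e-01  7.11621066e-02  1.48271551e+00 -8.09735344e-04
  1.58775397e+00  1.71662695e+00]
[{'bbox': [288.3, 197.3, 353.1, 254.8], 'conf': 0.92}] []
[[317.96819303 225.17778092]]
```

View pics/w1.png

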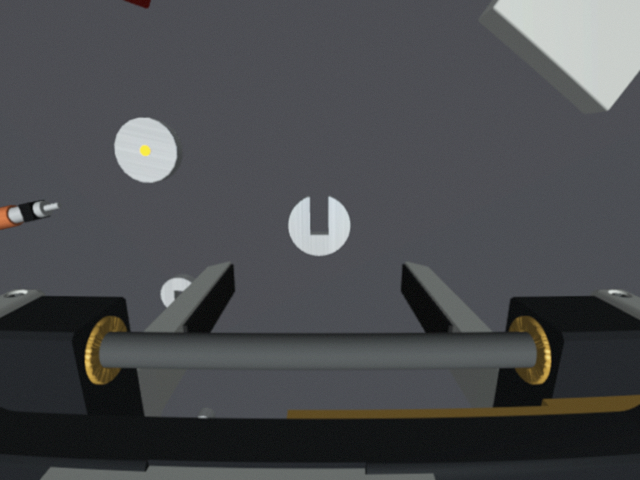

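```bash
python3 - <<'E'
from h import *
c=np.load("cw1.npy",allow_pickle=True).item()
im=cv2.imread("pics/w1.png",0)
x,y,w,h=280,188,80,76
s=im[y:y+h,x:x+w];_,m=cv2.threshold(s,130,255,0);cs,_=cv2.findContours(m,0,1);k=max(cs,key=cv2.contourArea).reshape(-1,2)+[x,y]
P=unproj(c,k,.015)[:,:2]*1000
ce,r=cv2.minEnclosingCircle(P.astype(np.float32));print(ce,r)
# slot edges: pixels in slot region
E_=unproj(c,[(310,205),(310,230),(328,205),(328,230)],.015)[:,:2]
for row in (202,210,218,226):
    xs=np.where(s[row-y]<130)[0]+x; xs=xs[(xs>303)&(xs<336)];print(row,xs.min(),xs.max())
print(deg(E_[0]-E_[1]),deg(E_[2]-E_[3]))
E
```

```text
(453.7525634765625, -284.990478515625) 30.336578369140625
202 310 327
210 310 327
218 310 327
226 310 327
-46.79246069872575 -46.094967157397846
```

>>> jog_arm(
  moves=[
    [0, 0, 0, -0.5, 0, -40, 94],
    [0, 0, 0, 0, 0, -40, 94],
    [0, 0, 0, 0, 0, -40, 94],
    [0, 0, 0, 0, 0, -22, 94],
    [0, 0, 0, 0, 0, -13.5, 94],
    [0, 0, 0, 0, 0, 0, 70],
    [0, 0, 0, 0, 0, 0, 50],
    [0, 0, 0, 0, 0, 0, 50],
    [0, 0, 0, 0, 0, 0, 50],
    [0, 0, 0, 0, 0, 0, 50],
  ],
)

```text
time: 3.15
tool_pos: [0.4542, -0.285, 0.0999]
ee_rot: [-3.14, -0.001, -2.383]
wrist_force: [-2.2, -1.0, 2.8]
width: 0.0593
```

>>> jog_arm(
  moves=[
    [0, 0, 0, 0, 0, 20, 50],
    [0, 0, 0, 0, 0, 50, 50],
    [0, 0, 0.067, -2, 40, 30, 50],
    [0, 0, 0.067, -3, 48, 0, 50],
    [0, 0, 0.067, -3, 48, 0, 50],
    [0, 0, 0.067, -3, 48, 0, 50],
    [0, 0, 0.067, -3, 48, 0, 50],
    [0, 0, 0.067, -3, 48, 0, 50],
    [0, 0, 0.067, -3, 48, 0, 50],
    [0, 0, 0.067, -3, 48, 0, 50],
    [0, 0, 0.067, -3, 40, 0, 50],
    [0, 0, 0.067, 0, 12, 0, 50],
  ],
)

```text
time: 4.65
tool_pos: [0.427, 0.1458, 0.1981]
ee_rot: [3.139, 0.001, -1.707]
wrist_force: [0.2, 0.7, -3.7]
width: 0.0594
```

>>> jog_arm(
  moves=[
    [0, 0, 0, 0, 0, 0, 50],
    [0, 0, 0, 0, 0, 0, 50],
  ],
)

```text
time: 4.9
tool_pos: [0.4279, 0.143, 0.1986]
ee_rot: [3.14, -0.001, -1.714]
wrist_force: [0.4, 0.2, -2.4]
width: 0.0593
```

```bash
python3 - <<'E'
from bench import *
from h import *
o=get_obs();print(o["time"],o["tool_pos"],o["ee_rot"],o["joint_positions"],o["width"],o["wrist_force"])
c=get_calibration("wrist");im=snapshot("wrist");cv2.imwrite("pics/w2.png",im[:,:,::-1])
print(look_for("weight_center","wrist"),look_for("loaded_center","wrist"),look_for("hanger","wrist"))
print(proj(c,[[.539,.131,.065],[.537,.128,.113],[.63,.113,.11]]))
np.save("cw2.npy",c,allow_pickle=True)
E
```

```text
4.9 [0.42790282 0.14303326 0.19858778] [ 3.14042904e+00 -6.92008488e-04 -1.71431155e+00] [ 1.96957338e-01 -8.91975254e-02  1.75527445e+00 -2.64883721e-04
  1.47684364e+00  1.91129431e+00] 0.0593427474294739 [ 0.3818945   0.22997769 -2.4282305 ]
[{'bbox': [259.8, 228.3, 376.0, 329.6], 'conf': 0.85}] [{'bbox': [259.4, 25.9, 362.9, 131.2], 'conf': 0.94}] [{'bbox': [297.6, 0.8, 334.8, 121.0], 'conf': 0.56}]
[[ 311.99260332   78.22709425]
 [ 317.60117209   59.19538044]
 [ 321.08928029 -169.89930819]]
```

View pics/w2.png

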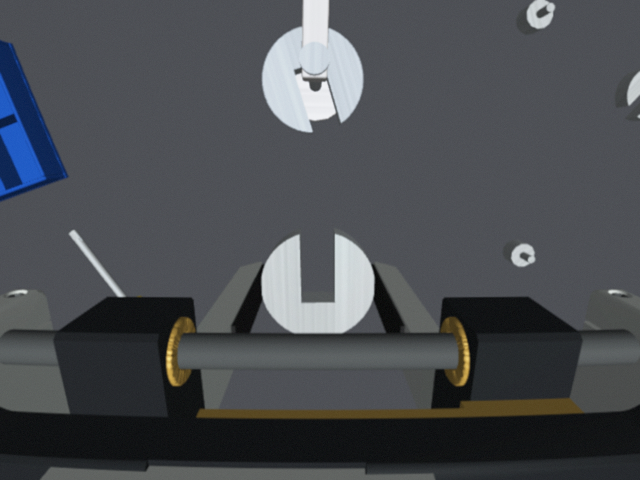

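```bash
python3 - <<'E'
from h import *
c=np.load("cw2.npy",allow_pickle=True).item()
im=cv2.imread("pics/w2.png");cv2.imwrite("pics/w2c.png",cv2.resize(im[0:150,240:390],None,fx=4,fy=4,interpolation=2))
print("nut",unproj(c,[(315,57)],.113),"loaded",unproj(c,[(313,78.5)],.065),"beamtop",unproj(c,[(315.5,5),(315.5,45)],.110))
print("held slot end c, mouth c",unproj(c,[(318,302),(318,235)],.1141))
print("held disc",unproj(c,[(318,283)],.1141))
E
```

```text
nut [[0.5380974  0.12903859 0.113     ]] loaded [[0.53876297 0.13043115 0.065     ]] beamtop [[0.5607085  0.12551646 0.11      ]
 [0.54395927 0.12796492 0.11      ]]
held slot end c, mouth c [[0.41937508 0.14485141 0.1141    ]
 [0.45558033 0.13961007 0.1141    ]]
held disc [[0.43003014 0.143309   0.1141    ]]
```

View pics/w2c.png

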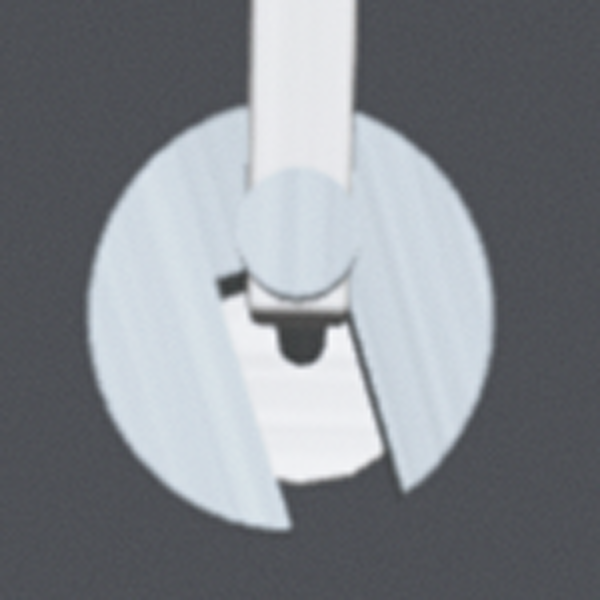

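>>> jog_arm(
  moves=[
    [0, 0, 0, 0, 1, -14, 50],
    [0, 0, 0, 0, 0.5, -10, 50],
    [0, 0, 0, 20, -2.9, 0, 50],
    [0, 0, 0, 20, -2.9, 0, 50],
    [0, 0, 0, 20, -2.9, 0, 50],
    [0, 0, 0, 10, -1.4, 0, 50],
    [0, 0, 0, 0, 0, 0, 50],
    [0, 0, 0, 0, 0, 0, 50],
  ],
)

```text
time: 6.1
tool_pos: [0.4975, 0.135, 0.1748]
ee_rot: [3.14, -0.0, -1.713]
wrist_force: [0.3, -1.1, -3.6]
width: 0.0591
```

```bash
python3 - <<'E'
from bench import *
from h import *
o=get_obs();print(o["time"],o["tool_pos"],o["ee_rot"],o["width"],o["wrist_force"])
c=get_calibration("wrist");im=snapshot("wrist");cv2.imwrite("pics/w3.png",im[:,:,::-1])
s=snapshot("scene");cv2.imwrite("pics/s3.png",cv2.resize(s[150:300,330:530,::-1],None,fx=4,fy=4,interpolation=2))
np.save("cw3.npy",c,allow_pickle=True)
E
```

```text
6.1 [0.49751719 0.13496492 0.17482334] [ 3.14037303e+00 -3.03307735e-04 -1.71283884e+00] 0.059147115386314765 [ 0.26079522 -1.14571336 -3.58045993]
```

View pics/w3.png

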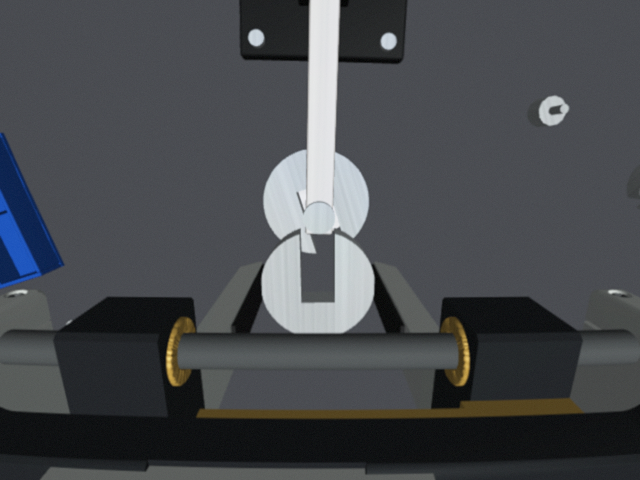

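View pics/s3.png

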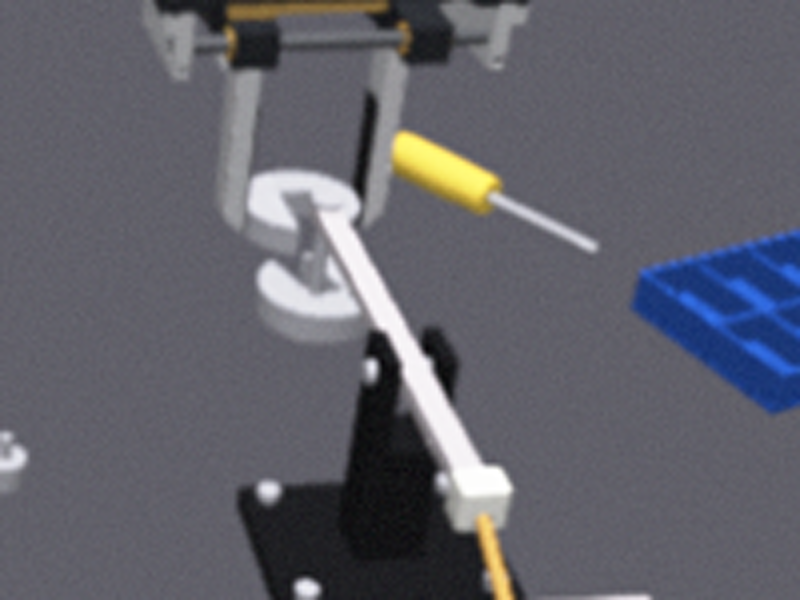

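>>> jog_arm(
  moves=[
    [0, 0, 0, 12, -1.7, 0, 50],
    [0, 0, 0, 12, -1.7, 0, 50],
    [0, 0, 0, 10, -1.4, 0, 50],
    [0, 0, 0, 6, -0.8, 0, 50],
    [0, 0, 0, 0, 0, 0, 50],
    [0, 0, 0, 0, 0, -3, 50],
    [0, 0, 0, 0, 0, -3, 50],
    [0, 0, 0, 0, 0, -2, 50],
    [0, 0, 0, 0, 0, -1, 50],
    [0, 0, 0, 0, 0, 0, 50],
  ],
)

```text
time: 7.45
tool_pos: [0.5381, 0.1293, 0.1662]
ee_rot: [3.142, -0.0, -1.713]
wrist_force: [-0.3, 0.2, -2.3]
width: 0.0591
```

```bash
python3 - <<'E'
from bench import *
from h import *
o=get_obs();print(o["time"],o["tool_pos"],o["ee_rot"],o["width"],o["wrist_force"])
im=snapshot("wrist");cv2.imwrite("pics/w4.png",im[:,:,::-1])
s=snapshot("scene");cv2.imwrite("pics/s4.png",cv2.resize(s[150:300,330:530,::-1],None,fx=4,fy=4,interpolation=2))
E
```

```text
7.45 [0.53813194 0.12931605 0.16617444] [ 3.14152327e+00 -1.06862268e-04 -1.71293488e+00] 0.05906483726424629 [-0.28763328  0.19762849 -2.33453294]
```

View pics/w4.png

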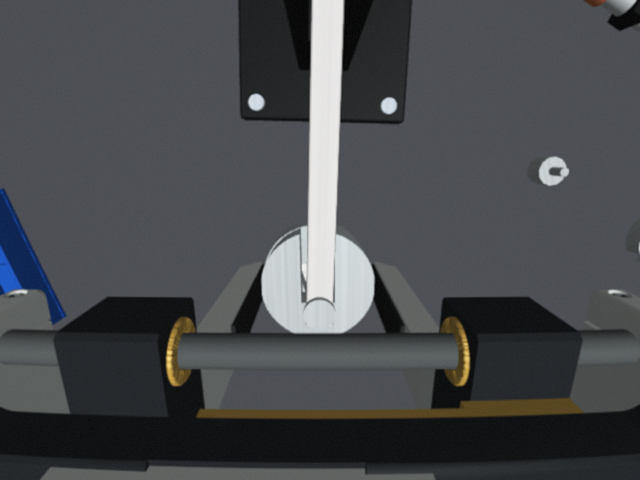

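View pics/s4.png

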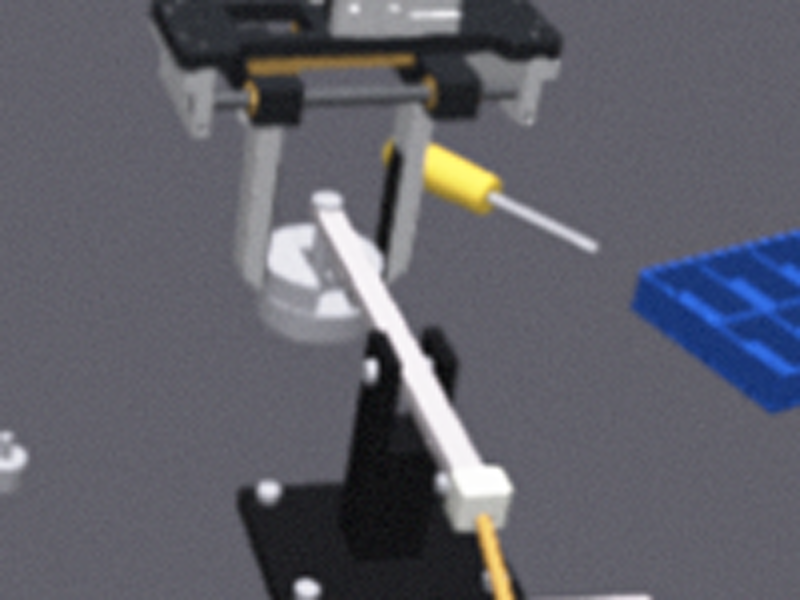

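>>> jog_arm(
  moves=[
    [0, 0, 0, 0, 0, -1, 50],
    [0, 0, 0, 0, 0, 0, 50],
    [0, 0, 0, 0, 0, 0, 63],
    [0, 0, 0, 0, 0, 0, 70],
    [0, 0, 0, 0, 0, 0, 85],
    [0, 0, 0, 0, 0, 0, 85],
    [0, 0, 0, 0, 0, 0, 85],
    [0, 0, 0, 0, 0, 10, 85],
    [0, 0, 0, 0, 0, 30, 85],
    [0, 0, 0, 0, 0, 40, 85],
    [0, 0, 0, 0, 0, 40, 85],
    [0, 0, 0, 0, 0, 0, 85],
  ],
)

```text
time: 9.05
tool_pos: [0.5397, 0.1295, 0.2905]
ee_rot: [-3.132, 0.003, -1.713]
wrist_force: [-0.5, 0.3, -0.4]
width: 0.0848
```

>>> jog_arm(
  moves=[
    [0, 0, 0, -40, 6, 20, 85],
    [0, 0, 0, -50, 7, 0, 85],
    [0, 0, 0, -20, 3, 0, 85],
    [0, 0, 0, 0, 0, 0, 85],
    [0, 0, 0, 0, 0, 0, 85],
  ],
)

```text
time: 9.68
tool_pos: [0.4287, 0.1452, 0.3046]
ee_rot: [3.141, -0.001, -1.713]
wrist_force: [-0.2, -0.8, -0.1]
width: 0.0851
```

```bash
python3 - <<'E'
from bench import *
from h import *
o=get_obs();print(o["time"],o["tool_pos"],o["width"],o["wrist_force"])
c=get_calibration("wrist");im=snapshot("wrist");cv2.imwrite("pics/w5.png",im[:,:,::-1]);np.save("cw5.npy",c,allow_pickle=True)
print(look_for("weight_center","wrist"),look_for("loaded_center","wrist"),proj(c,[[.538,.129,.08]]))
s=snapshot("scene");cv2.imwrite("pics/s5.png",cv2.resize(s[150:300,330:530,::-1],None,fx=4,fy=4,interpolation=2))
E
```

```text
9.675 [0.42865031 0.14515244 0.30455933] 0.08514425332632866 [-0.24228972 -0.81125283 -0.13631868]
[{'bbox': [284.2, 69.4, 357.5, 139.6], 'conf': 0.6}, {'bbox': [265.4, 2.3, 375.1, 114.3], 'conf': 0.59}] [{'bbox': [303.0, 73.6, 310.7, 98.4], 'conf': 0.61}] [[318.79315696 102.80137283]]
```

View pics/w5.png

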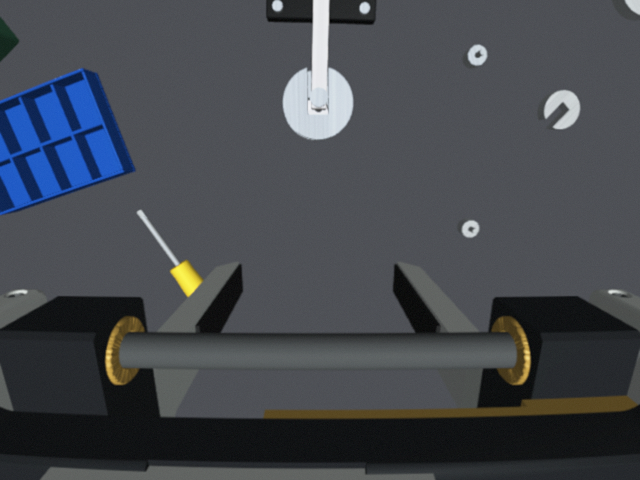

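View pics/s5.png

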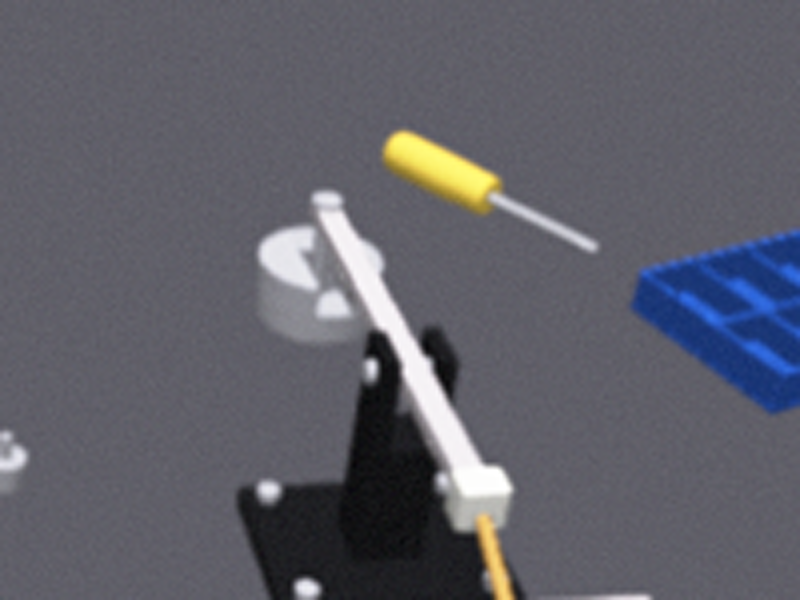

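The upper weight is at about (318,103) in the wrist picture, and the stem axis projects to (319,103). In the scene picture the two discs are stacked flush and flat, and the upper slot opens along the beam towards the post. The gripper is clear of everything, so I'm handing in.

```bash
python3 -c "
from bench import *
print(close_job())"
```

```text
the job is handed in; nothing more can be done
None
```

I took the loose 60 mm slotted weight from the bench and slid it slot-first under the beam onto the stem. I lowered it onto the first weight, let go, backed the gripper clear and handed in at about 10 s of the 35 s allowed. The hand-in reports no verdict, so these are my own last checks:

- **Centring:** the upper disc appeared within about 1 px of the projected stem axis in the wrist picture, about 1 mm. Before placing, the lower weight measured about 1.5 mm from the stem axis. In the last scene picture the two discs look flush.
- **Flatness:** the stack looks flat in the scene picture. I did not measure the tilt or the height after release; I opened the fingers with the weight less than 1 mm above the first one.
- **Slot direction:** the upper slot points along the beam towards the post, at about −8°. The lower slot pointed at about −171° when I measured it before placing, so the two are about 163° apart, 17° short of exactly opposite.
- **Forces:** wrist readings at the end of each move stayed below 4 N, and the gripper was clear of everything at hand-in.

One check disagreed. After release the detector gave two boxes for the loose weight: one at 0.60 on the real stack, and a larger one at 0.59 that fits nothing in the picture. Its box for the lower weight was only the sliver still visible. I went by the pictures instead.

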